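# Switch the rotary soldering fixture off and pin its turntable

## Robot

A 6-joint arm with a two-finger parallel gripper is mounted at the origin on the work surface. World frame = base frame: x ahead of the robot, y to its left, z up, the work surface at z = 0. Lengths are in m, angles in rad, forces in N, time in s.
With the tool pointing down it reaches from about 0.375 to 0.9 m from the base axis. Payload 3.1 kg.
Tool frame: the origin (TCP) lies on the centre line of the jaws, within the pads' length; the fingertips stand robot.tip_reach ahead of it and the grasp point (between the pads) lies 8 mm behind it (robot.tip_reach is the distance from the TCP to the fingertips, in m); z points along the fingers, y is the line along which they close (so a half turn about z gives the same grasp; the last joint's range is limited). The gripper opens to 87 mm and grips with 3 to 60 N. Pads are 19 mm wide; open, the fingers measure 117 mm over their backs; the gripper's body (75 mm by 190 mm) begins 51 mm behind the grasp point.
Start: joints at [0.997, 0.527, 1.433, -0, 1.181, -0.178], TCP at [0.241, 0.577, 0.234] pointing down, gripper open.
Joint ranges: [-3.08, 3.08], [-0.75, 2.2], [0.22, 2.44], [-1.43, 4.57], [0, 2.65], [-2.85, 2.85]. Speed limits (rad/s): [2.79, 2.79, 3.14, 3.14, 3.14, 3.14].

## Interface

Orientations are given as a unit quaternion [x, y, z, w].
In Python, from rig import robot gives the robot as it stands.
- The arm moves only by the tool jog_arm, never from a script. Its argument "motion" is one flat list of numbers, 7 for each row, row after row: the shift along the tool's x, y, z scaled (see below), then the turn, a rotation vector about the tool's x, y, z scaled (see below), then the gripper's target within -1 to 1 (shut at 1, half-way at 0, fully open at -1). In form: [x, y, z, rx, ry, rz, hand, x, y, z, rx, ry, rz, hand, ...]. A call has 1 to 12 rows; each row shifts and turns the commanded pose from where the row before left it, along the tool's axes as they then stand; what a row does not reach is not made up. The controller multiplies each number of a shift by 4 cm and each number of a turn by 4 degrees. A row lasts 1/8 s, in which the tool goes at most 62.5 mm and 10.7 degrees, less where a joint would pass 70% of its speed; a pose out of reach is approached as far as the arm can. A call with a number of a shift or a turn outside -1 to 1 is refused whole. A call with a gripper value outside its range is refused whole. The fingers move at their own pace and stop on an object; "grip_force" is the grip in N (left out, the last holds). Time passes only in rows, so rows that do not move let the fingers close. It gives the time, the measured TCP pose, the force, the opening and the grip force at its end, in the units of the state.
- robot.get_obs(): the state, without advancing time (a new reading comes with each control period).
- robot.camera(name): name is "scene" or "top" or "wrist"; returns the picture (384x512x3 uint8, blue, green, red); there is no depth.
- robot.calibration(name): a dict with "fx", "fy", "cx", "cy" (pixels), "R" (3x3) and "t" (3): a world point X has camera coordinates R X + t; the wrist camera has in their place "T_tool_cam" (4x4, takes a point from camera to tool coordinates, whose origin is the TCP and whose axes are the flange's). Camera axes: x right, y down, z forward; pixel columns grow to the right and rows downward; lengths in m; the calibration is good to about 2 mm. A picture is of the moment at which its call begins: read the wrist's pose just before it. calibration takes no time and is no camera call.
- robot.hand_in(): hands the job in; it is judged then, once.
The state is a dict: "time": time; "q": joint angles; "joint_velocities": joint speeds; "joint_torque": joint torques, N m; "position": TCP position; "tool_rot": TCP orientation; "ft_force": force on the tool from outside, world axes, zero at the start; "moment": the same for the moment, N m; "grip_width": finger opening in m; "grip_force": force on a finger pad.
Only numpy, scipy, OpenCV 4.12 (cv2) and the standard library are available. Lean on these libraries where they do the work, as an engineer would, in place of code of your own. Each camera call takes 0.05 s, during which the arm holds its last target. There are 200 camera calls.

## Task

The foot-pedal drive of the rotary soldering fixture has been left in forward: bring its red-balled lever to the upright off position in the middle, where it must stay by itself, without letting it swing over into reverse. Only then turn the turntable until one of its lock holes lies under the lock pin, and push the red-knobbed pin down fully home so the table is locked for hand soldering. Leave the lever in off and the other things on the bench where they are.

Things in the scene. Friction and masses are not known exactly. Their poses are not given: they have to be found in the camera images.
- control_box: blue drive-control box, 110 (x) x 120 (y) x 60 mm high, fixed. Origin: centre of its underside (12 mm above the bench, on a brown MDF board); its panel with the speed knob faces its own -x; own z up. The forward-off-reverse lever stands out of a black block on its top, 44 (x) x 84 (y) mm, up to 76 mm above the origin.
- drive_lever (a joint): lever swinging in the box's y-z plane about a pivot 68 mm above the box's origin. Angle from upright, rad: -0.45 forward (leans to the box's -y), 0 off (upright), +0.45 reverse (leans to +y). Spring detents: within 0.17 of upright it draws itself upright, beyond it snaps to the end on that side. Leaving an end takes up to 5 N at the ball; off holds with only about 2 N.
- lever_ball (a point): centre of the red ball (28 mm dia) on top of the drive lever (steel rod, 9 mm thick), 87 mm from the pivot; moves with the lever.
- off_mark (a point): fixed point where the ball's centre is when the lever stands upright in off (155 mm above the box's origin). Axes as the box's: the ball swings along its own y. On the black block a red mark between two green ones shows off.
- fixture: rotary soldering fixture, fixed: round grey drive base with a turntable, and a blue lock bracket on its own +y side. Origin: centre of its underside, on the turntable's axis, 12 mm above the bench; own z up. Bracket: a clevis around the table's rim, 44 mm wide, column 163 to 185 mm from the axis and up to 120 mm high, upper jaw 101 to 117 mm high, reaching in to 122 mm from the axis.
- turntable (a joint): aluminium turntable, 300 mm dia, top face 90 mm above the fixture's origin. Angle in rad, counter-clockwise from above, range -3.1 to 3.1. Carries four purple boards in black nests (to 103 mm above the origin), four lock holes and four grip posts between the boards. A lock hole is under the pin at -pi/2, 0 and pi/2. Turns with light drag (about 1 N at a post), stays where left.
- lock_pin (a joint): downward travel of the lock pin, m: 0 up, 0.032 fully home (through the table into the lower jaw). Slides vertically in the upper jaw with 3.5 N friction, no spring, stays where left. Passes only through a lock hole: the tapered nose (3 mm at the tip, 10 mm dia after 9 mm) centres the table if the hole is within about 4 mm, else it stops on the table after 5 mm.
- pin_top (a point): centre of the top face of the lock pin's red mushroom knob (40 mm dia, 16 mm thick): 173 mm above the fixture's origin when up, 141 mm when home; 137 mm from the turntable's axis, on the fixture's own +y side.
- pin_nose (a point): tip of the lock pin's tapered nose, below the upper jaw, on the pin's axis; 5 mm above the turntable when up.
- hole0 (a point): mouth of lock hole 0 of the turntable (13 mm dia, dark with a brass rim), 137 mm from the axis, in the top face; turns with the table. It lies under the pin at turntable angle 0.
- hole1 (a point): mouth of lock hole 1 of the turntable (13 mm dia, dark with a brass rim), 137 mm from the axis, in the top face; turns with the table. 90 degrees counter-clockwise from hole 0.
- hole2 (a point): mouth of lock hole 2 of the turntable (13 mm dia, dark with a brass rim), 137 mm from the axis, in the top face; turns with the table. 180 degrees counter-clockwise from hole 0.
- hole3 (a point): mouth of lock hole 3 of the turntable (13 mm dia, dark with a brass rim), 137 mm from the axis, in the top face; turns with the table. 270 degrees counter-clockwise from hole 0.
- post0 (a point): centre of the top of grip post 0 of the turntable: upright black sleeve, 22 mm dia, on a thinner steel stem, 45 mm tall above the table's top face (sleeve on its upper 32 mm), 105 mm from the axis, half-way (45 degrees counter-clockwise) after hole 0; turns with the table.
- post1 (a point): centre of the top of grip post 1 of the turntable: upright black sleeve, 22 mm dia, on a thinner steel stem, 45 mm tall above the table's top face (sleeve on its upper 32 mm), 105 mm from the axis, half-way (45 degrees counter-clockwise) after hole 1; turns with the table.
- post2 (a point): centre of the top of grip post 2 of the turntable: upright black sleeve, 22 mm dia, on a thinner steel stem, 45 mm tall above the table's top face (sleeve on its upper 32 mm), 105 mm from the axis, half-way (45 degrees counter-clockwise) after hole 2; turns with the table.
- post3 (a point): centre of the top of grip post 3 of the turntable: upright black sleeve, 22 mm dia, on a thinner steel stem, 45 mm tall above the table's top face (sleeve on its upper 32 mm), 105 mm from the axis, half-way (45 degrees counter-clockwise) after hole 3; turns with the table.
- solder_reel: bystander: blue solder reel standing upright, 64 mm dia, 52 mm tall, loose. Origin: centre of its underside.
- cutters: bystander: side cutters with red and black handles, 140 mm long, 14 mm high, lying flat, loose. Origin: on its underside, at the joint of the handles.
- pliers: bystander: long-nose pliers with green and black handles, 165 mm long, 14 mm high, lying flat, loose. Origin: on its underside, at the joint of the handles.
- flux_jar: bystander: amber flux jar with black cap, 52 mm dia, 55 mm tall, loose. Origin: centre of its underside.
- led_tray: bystander: small white tray of loose LEDs, 100 x 75 x 24 mm, loose. Origin: centre of its underside.
- spare_board: bystander: loose round purple circuit board, 72 mm dia, lying flat, loose. Origin: centre of its underside.
- tip_cleaner: bystander: dark steel pot of brass wool for cleaning soldering tips, 72 mm dia, 60 mm tall with the wool, loose. Origin: centre of its underside.

How it is judged:
By the outcome, as a careful person would: the job done as asked, in the order asked, and still so for the second after the job is handed in, with the robot touching nothing.
It also fails if it takes over 56 s, if anything falls off the work surface, if the arm or the gripper's body presses on something with over 40 N, if the wrist force passes 120 N, or if a joint passes its speed limit or range.

## Working session

There is one attempt and no reset: what is moved stays moved. The work goes in short steps, Python scripts to look and compute and a tool call to move; the robot and the scene stay as the last step left them, time stands still between calls to the robot, and variables do not carry over. Pictures are saved under pics/ and viewed, at most 10 in all, crops included, and the job is handed in when it is done.

Besides the shell and the picture viewer there is one more tool, called as name(argument=value, ...) on one line, values as JSON. jog_arm: Moves the arm, as the interface text tells. Shifts and turns lie within -1 to 1; 1 stands for 4 cm of shift or 4 degrees of turn. Its arguments: {"type":"object","properties":{"motion":{"type":"array","items":{"type":"number"}},"grip_force":{"type":"number"}},"required":["motion"]}

```bash
mkdir -p pics; python3 - <<'E'
from rig import robot
import cv2
for n in("scene","top"):
    cv2.imwrite(f"pics/{n}0.png",cv2.resize(robot.camera(n),(800,600),interpolation=cv2.INTER_CUBIC))
    print(n,robot.calibration(n))
o=robot.get_obs();print(o, robot.tip_reach);print(robot.calibration("wrist"))
E
```

```text
scene {'fx': 369.9830824850859, 'fy': 369.9830824850859, 'cx': 245.10953740951396, 'cy': 192.32724956235225, 'R': array([[ 0.38899156,  0.92110184, -0.01603035],
       [ 0.63222039, -0.2795693 , -0.72259143],
       [-0.67006189,  0.27094725, -0.69108946]]), 't': array([-0.18795659, -0.27352226,  1.84596132])}
top {'fx': 357.97593041754334, 'fy': 357.97593041754334, 'cx': 256.08520397479947, 'cy': 194.2827541679265, 'R': array([[ 0.00586022, -0.99992109,  0.01111171],
       [-0.98785805, -0.00751394, -0.15517737],
       [ 0.15524862, -0.01006742, -0.98782413]]), 't': array([-0.04755084,  0.60546509,  1.12639032])}
{'time': 0.1, 'q': array([ 9.96474582e-01,  5.28360666e-01,  1.43379741e+00,  3.67501354e-06,
        1.18139743e+00, -1.78497902e-01]), 'joint_velocities': array([-0.00183271, -0.00142869, -0.00271053, -0.00063983,  0.00078261,
       -0.00019192]), 'joint_torque': array([ 1.45702330e-05, -4.40986562e+01, -1.77151912e+01,  6.34940621e-02,
        5.33860736e-02, -5.69791519e-05]), 'position': array([0.24059244, 0.57613273, 0.23266978]), 'tool_rot': array([ 1.96623034e-01,  9.80478669e-01, -9.12092035e-04, -3.62336798e-04]), 'ft_force': array([-0.12952628, -1.40601504, -0.39755556]), 'moment': array([-0.00424845, -0.02755741, -0.0330891 ]), 'grip_force': 0.0, 'grip_width': 0.08679294683766342} 0.011
{'fx': 335.8303529673485, 'fy': 335.8303529673485, 'cx': 257.37605850532367, 'cy': 180.83880709124625, 'T_tool_cam': array([[ 9.08149570e-04, -9.64420720e-01, -2.64370667e-01,
         7.18588193e-02],
       [ 9.99999237e-01,  1.09726286e-03, -5.67665710e-04,
         8.86964168e-04],
       [ 8.37552688e-04, -2.64369950e-01,  9.64420981e-01,
        -1.49849282e-01],
       [ 0.00000000e+00,  0.00000000e+00,  0.00000000e+00,
         1.00000000e+00]])}
```

View pics/top0.png

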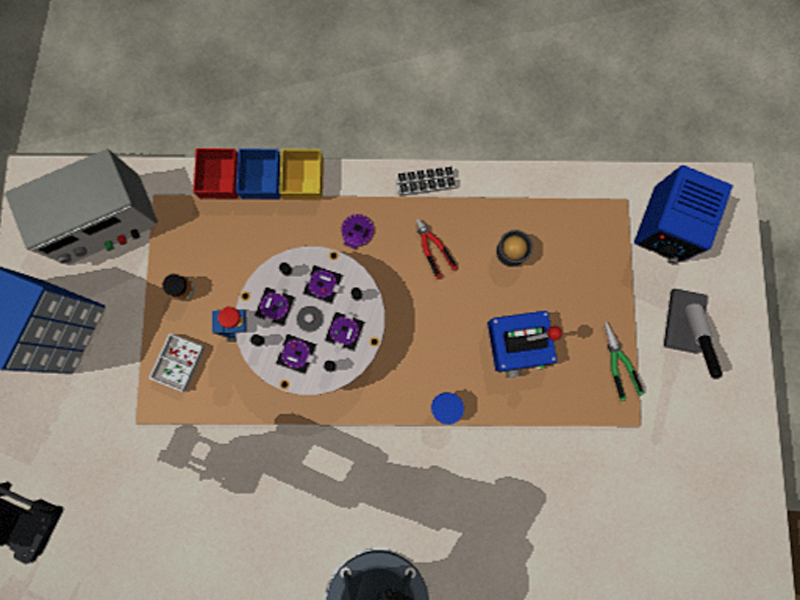

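View pics/scene0.png

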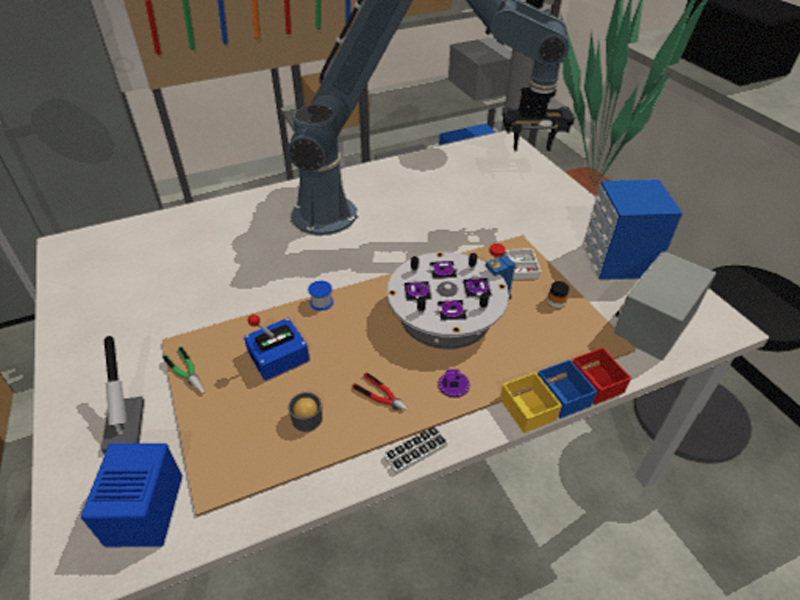

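The top view (800x600) shows the fixture axis at about (310,319), the lock knob at (229,318) and the lever ball at (555,333), leaning right (-y). The lock holes are at (246,296), (333,255), (375,342) and (285,384), and the posts are between them.

```bash
cat > h.py <<'E'
import numpy as np, cv2
from rig import robot
def ray(cal,u,v,z,R=None,t=None):
    R=cal["R"];t=cal["t"]
    d=R.T@np.array([(u-cal["cx"])/cal["fx"],(v-cal["cy"])/cal["fy"],1]); c=-R.T@t
    return c+d*(z-c[2])/d[2]
def proj(cal,X):
    p=cal["R"]@X+cal["t"]; return np.array([cal["fx"]*p[0]/p[2]+cal["cx"],cal["fy"]*p[1]/p[2]+cal["cy"]])
def wcal():
    c=dict(robot.calibration("wrist")); o=robot.get_obs()
    from scipy.spatial.transform import Rotation as Ro
    T=np.eye(4);T[:3,:3]=Ro.from_quat(o["tool_rot"]).as_matrix();T[:3,3]=o["position"]
    M=np.linalg.inv(T@c["T_tool_cam"]); c["R"]=M[:3,:3];c["t"]=M[:3,3]; return c
def crop(n,im,u0,v0,u1,v1,k):
    cv2.imwrite(n,cv2.resize(im[v0:v1,u0:u1],None,fx=k,fy=k,interpolation=cv2.INTER_CUBIC))
E
python3 - <<'E'
from h import *
c=robot.calibration("top")
f=lambda n,u,v,z:print(n,ray(c,u/1.5625,v/1.5625,z).round(4))
for i,(u,v) in enumerate([(246,296),(333,255),(375,342),(285,384)]): f("hole",u,v,.102)
for i,(u,v) in enumerate([(286,269),(357,294),(331,366),(257,340)]): f("post",u,v,.147)
f("axis",310,319,.102); f("knob",229,316,.185); f("ball",555,333,.158)
im=robot.camera("top")
a=cv2.resize(im[190:250,305:370],None,fx=6,fy=6,interpolation=cv2.INTER_CUBIC)
b=cv2.resize(im[155:260,130:250],None,fx=3.43,fy=3.43,interpolation=cv2.INTER_CUBIC)
H=360;print(a.shape,b.shape)
o=np.zeros((600,800,3),np.uint8);o[:a.shape[0],:a.shape[1]]=a;o[:b.shape[0],390:390+b.shape[1]]=b[:,:410]
cv2.imwrite("pics/c1.png",o)
E
```

```text
hole [0.6102 0.2652 0.102 ]
hole [0.6957 0.0936 0.102 ]
hole [0.5199 0.0063 0.102 ]
hole [0.4366 0.1808 0.102 ]
post [0.6561 0.1786 0.147 ]
post [0.6081 0.0406 0.147 ]
post [0.4701 0.087  0.147 ]
post [0.5182 0.2282 0.147 ]
axis [0.5648 0.1361 0.102 ]
knob [0.5587 0.2722 0.185 ]
ball [ 0.5344 -0.3352  0.158 ]
(360, 390, 3) (360, 412, 3)
```

View pics/c1.png

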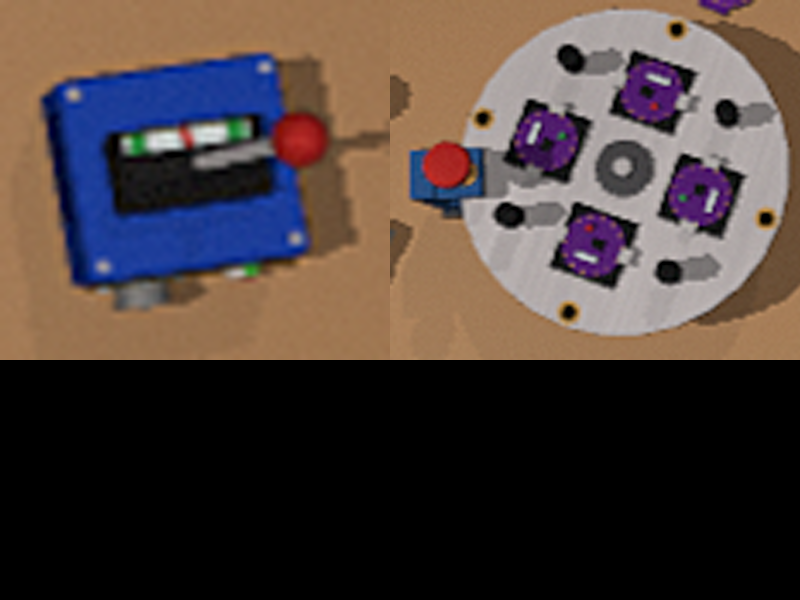

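```bash
python3 - <<'E'
from h import *
c=robot.calibration("top")
P=[ray(c,305+u/6,190+v/6,.072)for u,v in[(73,94),(265,67),(295,240),(103,267)]]
P=np.array(P);print(P.round(4),P.mean(0))
y=(P[0]-P[1]+P[3]-P[2]);x=(P[0]-P[3]+P[1]-P[2]);print("yaw",np.degrees([np.arctan2(-y[0],y[1]),np.arctan2(x[1],x[0])]))
b=ray(c,305+(300-.5)/6,190+139/6,.158);print("ball",b)
q=lambda u,v,z:ray(c,130+(u-390)/3.43,155+v/3.43,z)
H=np.array([q(*p,.102)for p in[(484,118),(677,29),(766,218),(569,312)]]);print(H,H.mean(0))
C=H.mean(0);print("hole ang",np.degrees(np.arctan2(*(H-C)[:,1::-1].T)),np.linalg.norm(H-C,axis=1))
k=q(447,164,.185);print("knob",k,np.degrees(np.arctan2(k[1]-C[1],k[0]-C[0])),np.linalg.norm((k-C)[:2]))
Q=np.array([q(*p,.147)for p in[(571,58),(727,112),(668,271),(509,215)]]);print("posts",Q)
# fixed knob from scene camera
s=robot.calibration("scene")
print(ray(s,498/1.5625,249/1.5625,.185),ray(s,254/1.5625,320/1.5625,.158))
o=robot.get_obs();from scipy.spatial.transform import Rotation as R
print(R.from_quat(o["tool_rot"]).as_matrix().round(3))
E
```

```text
[[ 0.5665 -0.2389  0.072 ]
 [ 0.5818 -0.3421  0.072 ]
 [ 0.4897 -0.3548  0.072 ]
 [ 0.4748 -0.2529  0.072 ]] [ 0.52821843 -0.29719636  0.072     ]
yaw [8.35468302 8.2453406 ]
ball [ 0.5342076 -0.3344058  0.158    ]
[[0.61029192 0.26528842 0.102     ]
 [0.69492048 0.09184784 0.102     ]
 [0.52087924 0.00752276 0.102     ]
 [0.43599343 0.18147374 0.102     ]] [0.56552127 0.13653319 0.102     ]
hole ang [  70.82646183  -19.05129582 -109.08737146  160.86544184] [0.13631698 0.13689754 0.13651594 0.13710256]
knob [0.55699414 0.27195695 0.185     ] 93.60294436243478 0.1356919601665896
posts [[0.6568649  0.17941307 0.147     ]
 [0.60966296 0.04127758 0.147     ]
 [0.47080216 0.08936949 0.147     ]
 [0.51799079 0.22757722 0.147     ]]
[0.56587702 0.27351488 0.185     ] [ 0.53539306 -0.33134612  0.158     ]
[[-0.923  0.386 -0.001]
 [ 0.386  0.923 -0.001]
 [ 0.    -0.002 -1.   ]]
```

jog_arm(motion=[0, 0, -0.1, 0, 0, -0.97, -1, 0, 0, -0.1, 0, 0, -0.97, -1, 0, 0, -0.1, 0, 0, -0.97, -1, 0, 0, -0.1, 0, 0, -0.97, -1, 0, 0, 0, 0, 0, -0.97, -1, 0, 0, 0, 0, 0, -0.97, -1, 0, 0, 0, 0, 0, -0.97, -1, 0, 0, 0, 0, 0, -0.97, -1, -0.17, -1, 0, 0, 0, 0, -1, -0.17, -1, 0, 0, 0, 0, -1, -0.17, -1, 0, 0, 0, 0, -1, -0.17, -1, 0, 0, 0, 0, -1])

```text
time: 1.65
position: [0.2912, 0.421, 0.2494]
tool_rot: [-0.073, 0.997, -0.0, -0.0]
ft_force: [-0.2, 0.1, -0.8]
grip_width: 0.0869
grip_force: 0.0
```

jog_arm(motion=[-0.17, -1, 0, 0, 0, 0, -1, -0.17, -1, 0, 0, 0, 0, -1, -0.17, -1, 0, 0, 0, 0, -1, -0.17, -1, 0, 0, 0, 0, -1, -0.17, -1, 0, 0, 0, 0, -1, -0.17, -1, 0, 0, 0, 0, -1, -0.17, -1, 0, 0, 0, 0, -1, -0.17, -1, 0, 0, 0, 0, -1, -0.17, -1, 0, 0, 0, 0, -1, -0.17, -1, 0, 0, 0, 0, -1, -0.17, -1, 0, 0, 0, 0, -1, -0.17, -1, 0, 0, 0, 0, -1])

```text
time: 3.15
position: [0.4418, -0.042, 0.2495]
tool_rot: [-0.073, 0.997, 0.0, -0.0]
ft_force: [-0.2, 0.3, -0.1]
grip_width: 0.0872
grip_force: 0.0
```

jog_arm(motion=[-0.15, -0.94, 0, 0, 0, 0, -1, -0.15, -0.94, 0, 0, 0, 0, -1, -0.15, -0.94, 0, 0, 0, 0, -1, -0.15, -0.94, 0, 0, 0, 0, -1, -0.15, -0.94, 0, 0, 0, 0, -1, -0.15, -0.94, 0, 0, 0, 0, -1, -0.15, -0.94, 0, 0, 0, 0, -1, -0.15, -0.94, 0, 0, 0, 0, -1, 0, 0, 0, 0, 0, 0, -1, 0, 0, 0, 0, 0, 0, -1])

```text
time: 4.4
position: [0.5323, -0.3305, 0.2489]
tool_rot: [-0.073, 0.997, 0.001, -0.001]
ft_force: [0.2, 0.1, -0.3]
grip_width: 0.0869
grip_force: 0.0
```

```bash
python3 - <<'E'
from h import *
print(robot.get_obs()["q"].round(3))
c=wcal();im=robot.camera("wrist");cv2.imwrite("pics/w1.png",im)
print(proj(c,np.array([.5342,-.3344,.158])),proj(c,np.array([.528,-.297,.100])))
E
```

```text
[-0.734  0.515  1.41   0.     1.219 -2.451]
[251.03995292 189.87569177] [293.51093858 170.84388608]
```

View pics/w1.png

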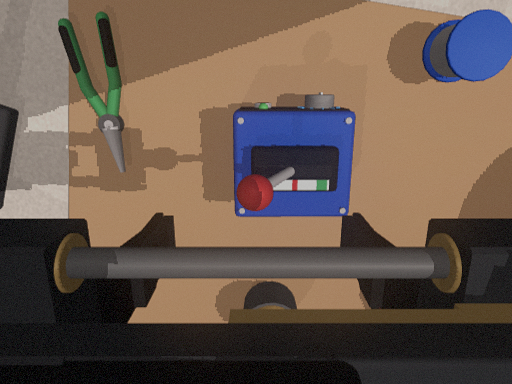

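The wrist view shows the ball at (255,192) with the box aligned to the image. Its screws are at (240,121), (348,120), (342,211) and (241,211), and the off mark is at u≈295.

```bash
python3 - <<'E'
from h import *
c=wcal();b=ray(c,255,192,.158);print("ball",b.round(4))
P=np.array([ray(c,*p,.072) for p in[(240,121),(348,120),(342,211),(241,211)]]);m=P.mean(0);print(P.round(4),m)
print(ray(c,295,185,.088))
o=robot.get_obs();from scipy.spatial.transform import Rotation as R
M=R.from_quat(o["tool_rot"]).as_matrix()
print("ball in tool mm/40",(M.T@(b-o["position"])*25).round(3),"box origin",(M.T@(np.array([m[0],m[1],.167])-o["position"])*25).round(3))
E
```

```text
ball [ 0.5355 -0.3308  0.158 ]
[[ 0.4932 -0.3521  0.072 ]
 [ 0.477  -0.2494  0.072 ]
 [ 0.569  -0.2354  0.072 ]
 [ 0.5843 -0.3388  0.072 ]] [ 0.53087994 -0.29393311  0.072     ]
[ 0.54430436 -0.29099047  0.088     ]
ball in tool mm/40 [-0.079 -0.033  2.277] box origin [-0.1    0.897  2.054]
```

jog_arm(motion=[-0.04, -0.02, 0.62, 0, 0, 0, -1, -0.04, -0.02, 0.62, 0, 0, 0, -1, 0, 0, 0.62, 0, 0, 0, -1, 0, 0, 0.6, 0, 0, 0, -1, 0, 0, 0, 0, 0, 0, 0.31, 0, 0, 0, 0, 0, 0, 0.31, 0, 0, 0, 0, 0, 0, 0.31, 0, 0, 0, 0, 0, 0, 0.31, 0, 0, 0, 0, 0, 0, 0.31, 0, 0, 0, 0, 0, 0, 0.31], grip_force=6)

```text
time: 5.7
position: [0.5363, -0.3325, 0.1513]
tool_rot: [-0.073, 0.997, -0.0, 0.0]
ft_force: [-0.6, -0.3, 0.2]
grip_width: 0.0362
grip_force: 0.0
```

jog_arm(motion=[0, 0, 0, 0, 0, 0, 0.31, 0, 0, 0, 0, 0, 0, 0.31, 0, 0.16, -0.06, 0, 0, 0, 0.31, 0, 0.16, -0.06, 0, 0, 0, 0.31, 0, 0.16, -0.05, 0, 0, 0, 0.31, 0, 0.16, -0.03, 0, 0, 0, 0.31, 0, 0.15, -0.02, 0, 0, 0, 0.31, 0, 0.15, -0.01, 0, 0, 0, 0.31, 0, 0, 0, 0, 0, 0, 0.31, 0, 0, 0, 0, 0, 0, 0.31, 0, 0, 0, 0, 0, 0, 0.31])

```text
time: 7.08
position: [0.5304, -0.2946, 0.1598]
tool_rot: [-0.073, 0.997, 0.001, -0.001]
ft_force: [-0.0, -0.0, 0.5]
grip_width: 0.0298
grip_force: 0.0
```

```bash
python3 - <<'E'
from h import *
im=robot.camera("wrist");im2=robot.camera("scene")
o=np.zeros((400,800,3),np.uint8);o[:,:400]=cv2.resize(im[60:260,150:350],(400,400));o[:,400:]=cv2.resize(im2[170:270,130:230],(400,400))
cv2.imwrite("pics/w2.png",o)
E
```

```text
(no output)
```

View pics/w2.png

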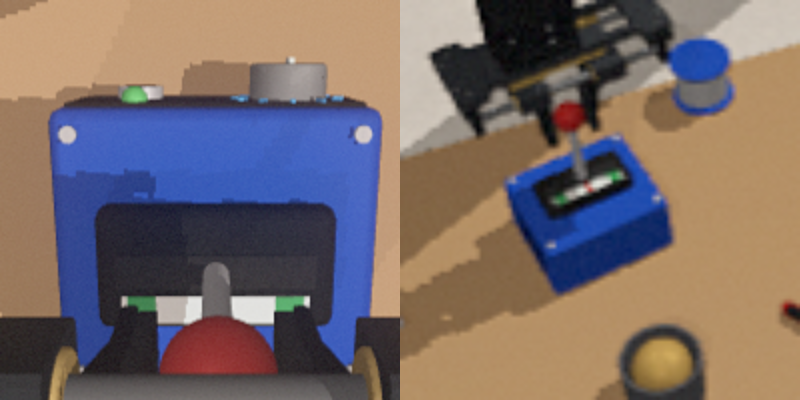

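The lever is upright at the red mark, with no force on it. I'll open and lift, then go above the fixture.

jog_arm(motion=[0, 0, 0, 0, 0, 0, -0.1, 0, 0, 0, 0, 0, 0, -0.1, 0, 0, 0, 0, 0, 0, -0.1, 0, 0, -0.3, 0, 0, 0, -0.3, 0, 0, -0.6, 0, 0, 0, -0.3, 0, 0, -0.8, 0, 0, 0, -0.3, 0, 0, -0.8, 0, 0, 0, -0.3, -0.3, 0.9, -0.8, 0, 0, 0, -0.3, -0.3, 0.9, -0.8, 0, 0, 0, -0.3, -0.3, 0.9, 0, 0, 0, 0, -0.3, -0.3, 0.9, 0, 0, 0, 0, -0.3, -0.3, 0.9, 0, 0, 0, 0, -0.3])

```text
time: 8.68
position: [0.5642, -0.1072, 0.3256]
tool_rot: [-0.073, 0.997, -0.0, 0.001]
ft_force: [0.2, -0.4, -0.4]
grip_width: 0.0566
grip_force: 0.0
```

jog_arm(motion=[-0.35, 0.97, 0, 0, 0, 0, -0.3, -0.35, 0.97, 0, 0, 0, 0, -0.3, -0.35, 0.97, 0, 0, 0, 0, -0.3, -0.35, 0.97, 0, 0, 0, 0, -0.3, -0.35, 0.97, 0, 0, 0, 0, -0.3, -0.35, 0.97, 0, 0, 0, 0, -0.3, -0.3, 0.9, 0, 0, 0, 0, -0.3, 0, 0, 0, 0, 0, 0, -0.3, 0, 0, 0, 0, 0, 0, -0.3])

```text
time: 9.8
position: [0.6197, 0.1711, 0.3248]
tool_rot: [-0.073, 0.997, -0.0, 0.0]
ft_force: [0.1, -1.1, -0.0]
grip_width: 0.0567
grip_force: 0.0
```

```bash
python3 - <<'E'
from h import *
o=robot.get_obs();print(o["position"],o["tool_rot"])
c=wcal();im=robot.camera("wrist");cv2.imwrite("pics/w3raw.png",im);cv2.imwrite("pics/w3.png",cv2.resize(im,(800,600),interpolation=cv2.INTER_CUBIC))
import pickle;pickle.dump(c,open("c3.pkl","wb"))
E
```

```text
[0.61969764 0.17108364 0.3248302 ] [-7.30578677e-02  9.97327627e-01 -3.75871836e-04  1.07794924e-04]
```

View pics/w3.png

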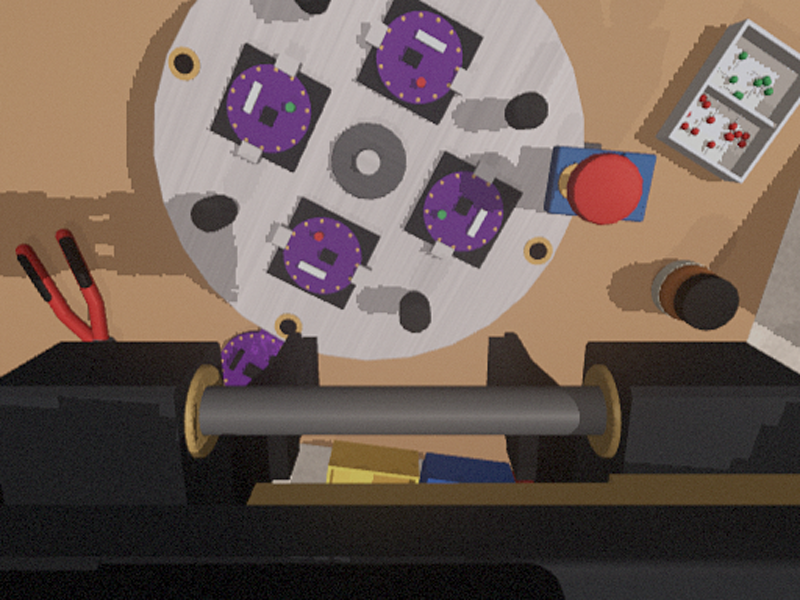

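The wrist view (800x600) shows the knob at (605,189), the holes at (538,250), (288,326) and (183,64), and the near posts at (526,110) and (310,2).

```bash
python3 - <<'E'
from h import *
import pickle
c=pickle.load(open("c3.pkl","rb"));f=lambda u,v,z:ray(c,u/1.5625,v/1.5625,z)
H=np.array([f(*p,.102) for p in[(538,250),(288,326),(183,64)]]);C=(H[0]+H[2])/2;print(H.round(4),"C",C)
k=f(605,189,.185);d=H-C
print("knob",k,np.linalg.norm((k-C)[:2]),np.degrees(np.arctan2(*(k-C)[1::-1])),"holes",np.degrees(np.arctan2(d[:,1],d[:,0])),np.linalg.norm(d,axis=1))
B=np.array([f(*p,.130) for p in[(552,147),(656,155),(643,223),(546,212)]]);print(B.round(4),B.mean(0))
for i,j in((0,1),(3,2)):
  e=B[j]-B[i];print(np.degrees(np.arctan2(e[1],e[0])),np.linalg.norm(e))
for i,j in((0,3),(1,2)):
  e=B[j]-B[i];print(np.degrees(np.arctan2(e[1],e[0]))+90,np.linalg.norm(e))
for a in(-154.8,):
  for r in (0,): print("post",C[:2]+.105*np.array([np.cos(np.radians(a)),np.sin(np.radians(a))]))
print("post2 by view",f(310,-4,.147))
E
```

```text
[[0.6113 0.2695 0.102 ]
 [0.6961 0.0957 0.102 ]
 [0.523  0.0105 0.102 ]] C [0.56713696 0.13999099 0.102     ]
knob [0.55880827 0.27424733 0.185     ] 0.13451442714566955 93.54983803337181 holes [  71.17100959  -18.95703433 -108.82899041] [0.13681708 0.13639051 0.13681708]
[[0.5399 0.2558 0.13  ]
 [0.535  0.3226 0.13  ]
 [0.5786 0.326  0.13  ]
 [0.5809 0.2611 0.13  ]] [0.55862533 0.29138238 0.13      ]
94.19478438396418 0.06690844108717812
92.0199720150892 0.06495026311698157
97.29299773296798 0.0413380813428252
94.4950835019109 0.04374302711643334
post [0.47213012 0.09528417]
post2 by view [0.47978356 0.09815806 0.147     ]
```

jog_arm(motion=[0, 0, 0.5, 0, 0, -0.88, -0.3, 0, 0, 0.5, 0, 0, -0.88, -0.3, 0, 0, 0.5, 0, 0, -0.88, -0.3, 0, 0, 0.5, 0, 0, -0.88, -0.3, 0, 0, 0.5, 0, 0, -0.88, -0.3, 0.84, -0.03, 0, 0, 0, 0, -0.3, 0.84, -0.03, 0, 0, 0, 0, -0.3, 0.84, -0.03, 0, 0, 0, 0, -0.3, 0.84, -0.03, 0, 0, 0, 0, -0.3, 0.84, -0.03, 0, 0, 0, 0, -0.3, 0, 0, 0, 0, 0, 0, -0.3, 0, 0, 0, 0, 0, 0, -0.3])

```text
time: 11.35
position: [0.4728, 0.0918, 0.225]
tool_rot: [-0.224, 0.975, -0.0, 0.001]
ft_force: [0.2, -0.1, 0.2]
grip_width: 0.0564
grip_force: 0.0
```

```bash
python3 - <<'E'
from h import *
from scipy.spatial.transform import Rotation as R
o=robot.get_obs();M=R.from_quat(o["tool_rot"]).as_matrix();print(o["position"],M.round(3),o["q"].round(2))
for p in[(.4716,.092,.133)]: print((M.T@(np.array(p)-o["position"])*25).round(3))
im=robot.camera("wrist");cv2.imwrite("pics/w4.png",im)
c=wcal();print(proj(c,np.array([.4716,.092,.147])))
E
```

```text
[0.47275942 0.09183357 0.22501538] [[-0.9   -0.436  0.003]
 [-0.436  0.9   -0.   ]
 [-0.002 -0.001 -1.   ]] [-0.04  0.35  1.79  0.    1.   -2.06]
[0.03  0.019 2.3  ]
[257.92334577 191.09576606]
```

View pics/w4.png

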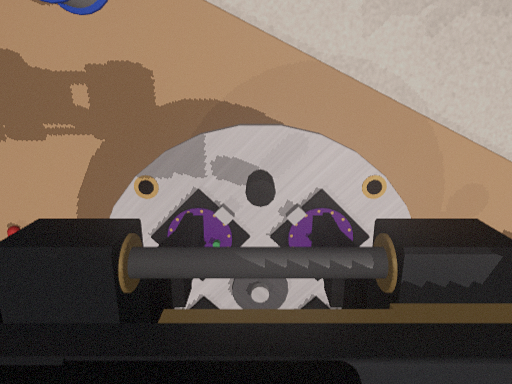

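The post top, at about (260,192), matches the prediction of (258,191). I'll descend and grip.

jog_arm(motion=[0.03, 0.03, 0.6, 0, 0, 0, -0.3, 0, 0, 0.6, 0, 0, 0, -0.3, 0, 0, 0.6, 0, 0, 0, -0.3, 0, 0, 0.5, 0, 0, 0, -0.3, 0, 0, 0, 0, 0, 0, 1, 0, 0, 0, 0, 0, 0, 1, 0, 0, 0, 0, 0, 0, 1, 0, 0, 0, 0, 0, 0, 1, 0, 0, 0, 0, 0, 0, 1, 0, 0, 0, 0, 0, 0, 1], grip_force=10)

```text
time: 12.65
position: [0.4703, 0.0931, 0.133]
tool_rot: [-0.225, 0.974, -0.0, 0.001]
ft_force: [-1.2, -0.6, 5.4]
grip_width: 0.0214
grip_force: 10.0
```

jog_arm(motion=[-0.006, -0.173, 0, 0, 0, -0.946, 1, -0.006, -0.173, 0, 0, 0, -0.946, 1, -0.006, -0.173, 0, 0, 0, -0.946, 1, -0.006, -0.173, 0, 0, 0, -0.946, 1, -0.006, -0.173, 0, 0, 0, -0.946, 1, -0.006, -0.173, 0, 0, 0, -0.946, 1, 0, 0, 0, 0, 0, 0, 1, 0, 0, 0, 0, 0, 0, 1, 0, 0, 0, 0, 0, 0, 1])

```text
time: 13.78
position: [0.4954, 0.0598, 0.133]
tool_rot: [-0.412, 0.911, -0.001, 0.0]
ft_force: [-1.8, -2.9, 5.4]
grip_width: 0.0219
grip_force: 10.0
```

```bash
python3 - <<'E'
from h import *
im=robot.camera("top");im2=robot.camera("scene");im3=robot.camera("wrist")
o=np.zeros((600,800,3),np.uint8);
o[:340,:400]=cv2.resize(im[155:257,130:250],(400,340),interpolation=cv2.INTER_CUBIC)
o[:340,400:]=cv2.resize(im2[145:230,240:340],(400,340),interpolation=cv2.INTER_CUBIC)
o[340:,:346]=cv2.resize(im3,(346,260))
cv2.imwrite("pics/t5.png",o)
E
```

```text
(no output)
```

View pics/t5.png

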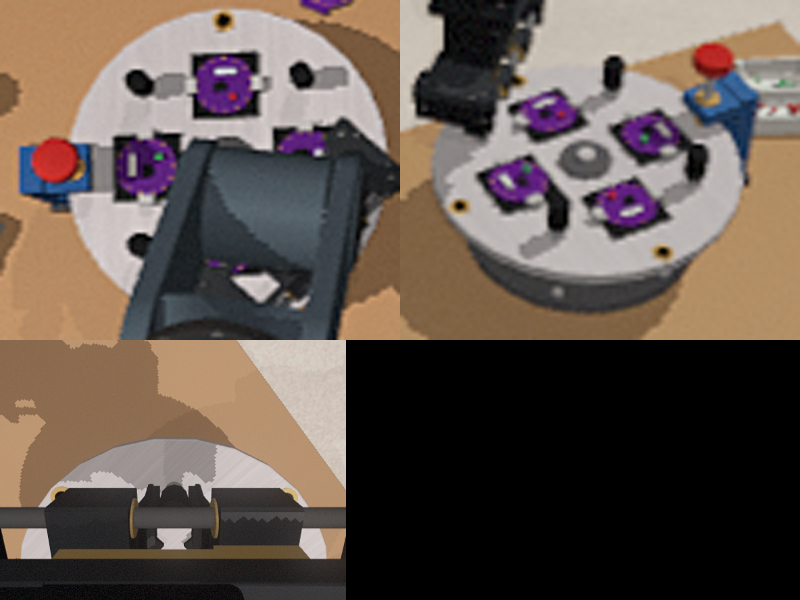

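```bash
python3 - <<'E'
from h import *
c=robot.calibration("top");h=ray(c,130+223/(10/3),155+20/(10/3),.102)
p=h-np.array([.5655,.1365,.102]);print(h,np.degrees(np.arctan2(p[1],p[0])),np.linalg.norm(p))
for i,(u,v) in enumerate([(139,82),(302,75)]):
  q=ray(c,130+u/(10/3),155+v/(10/3),.147)-np.array([.5655,.1365,.147]);print(np.degrees(np.arctan2(q[1],q[0])),np.linalg.norm(q))
E
```

```text
[0.70243725 0.1450697  0.102     ] 3.580968587754933 0.13720513731535483
48.13937898864746 0.10105323545423962
-43.643738150898315 0.10374699666015556
```

The table angle agrees: the hole at 90° to the pin measures 3.58°, and the knob is at 93.57°. I'll release, lift and go over the knob.

jog_arm(motion=[0, 0, 0, 0, 0, 0, -0.2, 0, 0, 0, 0, 0, 0, -0.2, 0, 0, 0, 0, 0, 0, -0.2, 0, 0, -0.7, 0, 0, 0, -0.2, 0, 0, -1, 0, 0, 0, -0.2, 0, 0, -1, 0, 0, 0, 1, -0.84, 0.39, 0, 0, 0, 0, 1, -0.84, 0.39, 0, 0, 0, 0, 1, -0.84, 0.39, 0, 0, 0, 0, 1, -0.84, 0.39, 0, 0, 0, 0, 1, -0.84, 0.39, 0, 0, 0, 0, 1, -0.84, 0.39, 0, 0, 0, 0, 1], grip_force=20)

```text
time: 15.42
position: [0.5577, 0.2747, 0.2399]
tool_rot: [-0.412, 0.911, 0.0, -0.0]
ft_force: [-0.7, -1.1, 0.0]
grip_width: 0.0007
grip_force: 0.0
```

jog_arm(motion=[0, 0, 0.3, 0, 0, 0, 1, 0, 0, 0.3, 0, 0, 0, 1, 0, 0, 0.2, 0, 0, 0, 1, 0, 0, 0.2, 0, 0, 0, 1])

```text
time: 15.92
position: [0.5576, 0.2725, 0.1996]
tool_rot: [-0.411, 0.911, 0.0, -0.0]
ft_force: [0.4, 0.6, -0.7]
grip_width: 0.0003
grip_force: 0.0
```

jog_arm(motion=[0, 0, 0.1, 0, 0, 0, 1, 0, 0, 0.1, 0, 0, 0, 1, 0, 0, 0.1, 0, 0, 0, 1, 0, 0, 0.06, 0, 0, 0, 1])

```text
time: 16.42
position: [0.5579, 0.2733, 0.1861]
tool_rot: [-0.412, 0.911, -0.0, 0.0]
ft_force: [-0.6, -1.6, 2.8]
grip_width: 0.0007
grip_force: 1.4
```

Past the 5 mm stop with only 2.8 N, so the nose is in the hole. I'll continue home.

jog_arm(motion=[0, 0, 0.1, 0, 0, 0, 1, 0, 0, 0.1, 0, 0, 0, 1, 0, 0, 0.1, 0, 0, 0, 1, 0, 0, 0.1, 0, 0, 0, 1, 0, 0, 0.1, 0, 0, 0, 1, 0, 0, 0.05, 0, 0, 0, 1, 0, 0, 0, 0, 0, 0, 1])

```text
time: 17.3
position: [0.558, 0.2735, 0.1644]
tool_rot: [-0.412, 0.911, -0.0, 0.0]
ft_force: [-0.9, -2.5, 4.4]
grip_width: 0.0001
grip_force: 2.5
```

jog_arm(motion=[0, 0, 0.04, 0, 0, 0, 1, 0, 0, 0.04, 0, 0, 0, 1, 0, 0, 0, 0, 0, 0, 1])

```text
time: 17.68
position: [0.5582, 0.2735, 0.1642]
tool_rot: [-0.412, 0.911, -0.0, 0.001]
ft_force: [-4.9, -3.3, 19.2]
grip_width: 0.0002
grip_force: 9.6
```

The pin has bottomed at the expected height. I'll retract and check.

jog_arm(motion=[0, 0, -0.3, 0, 0, 0, 1, 0, 0, -0.8, 0, 0, 0, 1, 0, 0, -1, 0, 0, 0, 1, 0, 0, -1, 0, 0, 0, 1, 0, 0, -1, 0, 0, 0, 1, 1, 0, 0, 0, 0, 0, 1, 1, 0, 0, 0, 0, 0, 1, 1, 0, 0, 0, 0, 0, 1, 0, 0, 0, 0, 0, 0, 1])

```text
time: 18.8
position: [0.4765, 0.1826, 0.3244]
tool_rot: [-0.411, 0.912, 0.001, -0.001]
ft_force: [0.4, 1.1, 0.2]
grip_width: 0.0003
grip_force: 0.0
```

```bash
python3 - <<'E'
from h import *
im2=robot.camera("scene")
cv2.imwrite("pics/f.png",cv2.resize(im2[130:310,100:380],(800,514),interpolation=cv2.INTER_CUBIC))
E
```

```text
(no output)
```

View pics/f.png

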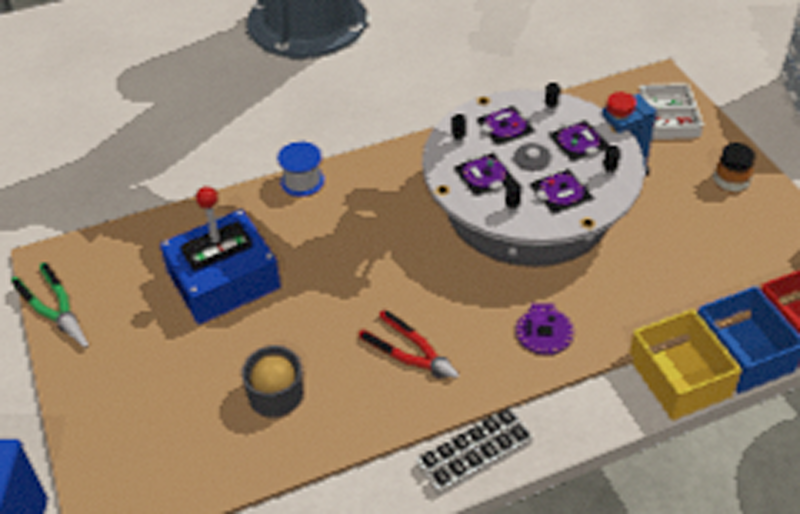

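The lever stands upright, its ball at (207,196). The knob is down on the bracket at (621,103), and the other things on the bench have not moved.

```bash
python3 -c "
from rig import robot
print(robot.hand_in())"
```

```text
the job is handed in; nothing more can be done
None
```

The job is handed in: the lever stands upright in off by itself, the turntable has a lock hole under the pin, the pin is pushed fully home, and nothing else on the bench was moved.

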